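# Shut the flow-cell carrier and turn it over for the inverted microscope

### The job

The flow cell lies window-up in its open hinged carrier, but the inverted microscope looks from below. Swing the lid shut over the cell and press it until the catch snaps home, then turn the whole carrier over by its handle, without letting it fall, and leave it lying flat on the table upside down, still shut with the cell inside. Leave the things round about where they are.

Things in the scene. Friction and masses are not known exactly. Their poses are not given: they have to be found in the camera images.
- carrier_center (a point): Centre of the shut carrier, half-way up. The carrier is a loose black clamshell of two hinged window frames, 110 mm along the hinge (y), 80 mm deep (x), 30 mm high shut (lower frame 20 mm, lid 10 mm), about 0.5 kg with its contents. Its axes: z up out of the lower frame (so up at the start), x from the handle towards the hinge, y along the hinge. The lower face is 15 mm below this point, the upper face of the shut lid 15 mm above it
- handle (a point): Middle of the handle's grip, on its axis; axes as the carrier. The grip, a black ribbed sleeve along y, 12 mm thick, 78 mm long, turns freely on its rod, so the carrier swings about it when held. It lies 86 mm from the carrier's centre to -x, at mid-height of the shut carrier (15 mm above the table whichever side is up). Free between grip and frame: 40 mm, but 31 mm at the catch tongue in the middle
- hinge (a point): Middle of the lid's hinge axis, which runs along the carrier's y, 42 mm from the carrier's centre to +x and 20 mm above the lower face; hinge knuckles of 4 mm radius stand out there, to 46 mm from the centre
- lid_front (a point): On the lid's outer face (its top when shut) at the middle of its front edge, 6 mm in from the edge and 76 mm from the hinge axis; moves with the lid. Axes of the lid: z out of the outer face, x towards the hinge. The outer face is flat and lies 10 mm outside the plane through the hinge axis. A sprung-catch tongue 26 mm wide reaches 9 mm beyond the front edge, towards the handle
- lid (a joint): Lid angle: 0 shut, grows as it opens, to 2.0 rad (leaning back past upright). The hinge is stiff (0.07 N m): the lid stays where it is left. At about 0.09 rad the catch stops it until about 6 N press on the front edge, then snaps over and holds the lid at 0; it also holds it upside down
- cell_center (a point): Centre of the flow cell, a loose clear slab 56x86x10 mm with two short white ports on its underside, lying in the carrier's recess with 2 mm play all round and 2 mm above; same axes as the carrier
- wash_bottle: bystander: white wash bottle with a red cap and bent spout, 60x89x184 mm; origin at the centre of its underside
- tissue_box: bystander: blue lens-tissue box, 68x118x84 mm with the tissue; origin at the centre of its underside
- oil: bystander: small amber dropper bottle, 25 mm across, 70 mm high; origin at the centre of its underside
- objective: bystander: microscope objective standing on end, 24 mm across, 48 mm high; origin at the centre of its underside
Things that resemble listed ones, but are neither listed nor needed, are in the scene too. Leave any blue look-alike of the part that bears cell_center alone.

How it is judged:
On the way:
1. the lid is shut on its catch over the flow cell, the carrier still right way up (value of joint lid below 0.03 rad and angle between carrier_center's own z axis and vertical below 0.3 rad and x of cell_center in the frame of carrier_center between -0.006 and 0.006 m and y of cell_center in the frame of carrier_center between -0.006 and 0.006 m and z of cell_center in the frame of carrier_center between -0.006 and 0.006 m), for 0.2 s.
At the end, for the whole second after the job is handed in: The carrier lies at rest on the table, upside down and flat within 0.1 rad (6 degrees), its centre 10 to 20 mm above the table, the lid shut within 0.03 rad, the flow cell inside within 6 mm of the carrier's centre along each axis (angle between carrier_center's own z axis and vertical above 3.04 rad and value of joint lid below 0.03 rad and height (world z) of carrier_center between 0.01 and 0.02 m and linear speed of carrier below 0.02 m/s and x of cell_center in the frame of carrier_center between -0.006 and 0.006 m and y of cell_center in the frame of carrier_center between -0.006 and 0.006 m and z of cell_center in the frame of carrier_center between -0.006 and 0.006 m); the robot touches nothing.
It fails at once if the carrier is turned over 45 degrees while its lid is open (angle between carrier_center's own z axis and vertical above 0.8 rad and value of joint lid above 0.15 rad).
It fails at once if the carrier is let fall (turns faster than 8 rad/s or moves faster than 1 m/s) (angular speed of carrier above 8 rad/s or linear speed of carrier above 1 m/s).
It fails at once if one of the things round about is moved by more than 20 mm (distance of any of wash_bottle, tissue_box, oil, objective from where it was at the start of the episode above 0.02 m).
It also fails if it takes over 58 s, if anything falls off the work surface, if the arm or the gripper's body presses on something with over 40 N, if the wrist force passes 120 N, or if a joint passes its speed limit or range.

### The arm

A 6-joint arm with a two-finger parallel gripper is mounted at the origin on a cart in front of the work surface, level with it; the furniture and walls round the work are solid. World frame = base frame: x ahead of the robot, y to its left, z up, the work surface at z = 0. Lengths are in m, angles in rad, forces in N, time in s.
With the tool pointing down it reaches from about 0.25 to 0.725 m from the base axis. Payload 4 kg.
Tool frame: the origin (TCP) lies between the finger pads; the fingertips stand 11 mm ahead of it and the grasp point (between the pads) lies 8 mm behind it (bot.tip_extent is the distance from the TCP to the fingertips, in m); z points along the fingers, y is the line along which they close (so a half turn about z gives the same grasp; the last joint's range is limited). The gripper opens to 85 mm and grips with 20 to 120 N. Pads are 22 mm wide; open, the fingers measure 114 mm over their backs; the gripper's body (76 mm by 85 mm) begins 54 mm behind the grasp point. The pads swing forward as they close: fully open they stand 13 mm farther back than shut.
Start: joints at [1.173, 0.241, 0.005, 1.335, 0, 1.571], TCP at [0.194, 0.461, 0.242] pointing down, gripper open.
Joint ranges: [-2.72, 2.72], [-1.05, 1.87], [-1.09, 1.28], [-1.99, 2.15], [-1.42, 1.44], [-3.14, 3.14]. Speed limits (rad/s): [2.79, 2.79, 3.14, 3.14, 3.14, 3.14].

### API

Orientations are given as a unit quaternion [x, y, z, w].
In Python, from workcell import bot gives the robot as it stands. The module is installed in compiled form; this text tells all that it offers.
- The arm moves only by the tool drive_tool, never from a script. Its argument "rows" is a list of rows, each an object of numbers: "dx", "dy", "dz": the shift along the tool's x, y, z in units of 50 mm (1.0 is 50 mm); "wx", "wy", "wz": the turn, a rotation vector about the tool's x, y, z in units of 5 degrees (1.0 is 5 degrees); "hand": the finger opening in mm, from 0 to 85.4. A call has 1 to 20 rows; each row is the pose to reach, as a shift and turn from the pose commanded when the call began, along the tool's axes at that moment; what a row does not reach only later rows make up. A row lasts 1/10 s, in which the tool goes at most 50 mm and 8.59 degrees, less where a joint would pass 70% of its speed; a pose out of reach is approached as far as the arm can. A call with a gripper value outside its range is refused whole. The fingers move at their own pace and stop on an object; the grip force is fixed at half the most. Time passes only in rows, so rows that repeat a pose let the fingers close. It gives the time, the measured TCP pose, the force, the opening and the grip force at its end, in the units of the state.
- bot.get_obs(): the state, without advancing time (a new reading comes with each control period).
- bot.camera(name): name is "scene" or "top" or "wrist"; returns the picture (384x512x3 uint8, red, green, blue); there is no depth.
- bot.get_calibration(name): a dict with "vfov" (degrees; the focal length in pixels is half the picture's height over the tangent of half this angle, whatever the lens; pixels are square), "cx", "cy" (the principal point, pixels), "origin" and "rotation" of the camera in the world; the wrist camera has in their place "mount" (4x4, takes a point from camera to tool coordinates, whose origin is the TCP and whose axes are the flange's). Camera axes: x right, y up, looking along -z (the intrinsics and any distortion apply to the point x, -y, -z); pixel columns grow to the right and rows downward; lengths in m; the calibration is good to about 2 mm. A picture is of the moment at which its call begins: read the wrist's pose just before it. get_calibration takes no time and is no camera call.
- bot.job_done(): hands the job in; it is judged then, once.
Trained networks look in the newest picture that a camera, given by its name, has taken for a name from the list of things; names that differ only in an ending like _2 or _b are one class to them, and where a whole thing is asked for, a point or a joint stands for the part that bears it (a point fixed in the world has none). Each returns a list of dicts, best first, with "score" (0 to 1); they miss things now and then, are a little off and sometimes report something else, mostly with a low value. They report only what shows in the picture. A call takes as long as a camera call. They do not tell look-alikes from the thing itself.
- bot.look_for(camera, thing): "extent" ([centre column, centre row, width, height] in pixels, round what is visible of it).
- bot.outline_of(camera, thing): "region" (384x512 bool, what is visible of it) and "extent" ([centre column, centre row, width, height] in pixels, round what is visible of it).
The state is a dict: "clock": time; "joint_pos": joint angles; "joint_vel": joint speeds; "tau": joint torques, N m; "eef_pos": TCP position; "tool_rot": TCP orientation; "ft_force": force on the tool from outside, world axes, zero at the start; "ft_torque": the same for the moment, N m; "grip_width": finger opening in m; "grasp_force": force on a finger pad.
Only numpy, scipy, OpenCV 4.12 (cv2) and the standard library are available. Lean on these libraries where they do the work, as an engineer would, in place of code of your own. Each camera call takes 0.05 s, during which the arm holds its last target. There are 200 camera calls.

## Working session

There is one attempt and no reset: what is moved stays moved. The work goes in short steps, Python scripts to look and compute and a tool call to move; the robot and the scene stay as the last step left them, time stands still between calls to the robot, and variables do not carry over. Pictures are saved under pics/ and viewed, at most 13 in all, crops included, and the job is handed in when it is done.

Besides the shell and the picture viewer there is one more tool, called after "Request:" as name(argument=value, ...), one argument or row to a line, values as JSON. drive_tool: Moves the arm, as the interface text tells. Its arguments: {"type":"object","properties":{"rows":{"type":"array","items":{"type":"object","properties":{"dx":{"type":"number"},"dy":{"type":"number"},"dz":{"type":"number"},"wx":{"type":"number"},"wy":{"type":"number"},"wz":{"type":"number"},"hand":{"type":"number"}}}}},"required":["rows"]}

```bash
mkdir -p pics; cat > h.py <<'E'
import numpy as np, cv2
from workcell import bot
from scipy.spatial.transform import Rotation as R
def save(n,img,f=1): cv2.imwrite('pics/'+n,cv2.resize(img[:,:,::-1],None,fx=f,fy=f,interpolation=cv2.INTER_CUBIC))
def ray(cam,u,v,o=None):
    c=bot.get_calibration(cam); f=192/np.tan(np.radians(c['vfov'])/2)
    d=np.array([(u-c['cx'])/f,-(v-c['cy'])/f,-1])
    if 'origin' in c: return np.array(c['origin']),np.array(c['rotation'])@d
    M=np.array(c['mount']); T=R.from_quat(o['tool_rot']).as_matrix()
    return np.array(o['eef_pos'])+T@M[:3,3],T@M[:3,:3]@d
def onz(cam,u,v,z,o=None):
    p,d=ray(cam,u,v,o); return p+d*(z-p[2])/d[2]
E
python3 - <<'E'
from h import *
a=bot.camera('scene');b=bot.camera('top')
save('s1.png',a,1.5);save('t1.png',b,1.5)
for c in('scene','top'):
  k=bot.get_calibration(c);print(c,k)
  for t in('carrier_center','handle','lid_front','cell_center','wash_bottle','tissue_box','oil','objective'):
    print(t,[(round(x['score'],2),np.round(x['extent']).tolist()) for x in bot.look_for(c,t)][:3])
print(bot.get_calibration('wrist'))
E
```

```text
scene {'vfov': 48.36313248665478, 'cx': 257.5003942924985, 'cy': 192.27858974197395, 'origin': array([-0.18454406, -0.68626796,  0.50720583]), 'rotation': array([ 0.49867888, -0.23483768, -0.34947143,  0.75765451])}
carrier_center [(0.79, [275.0, 241.0, 79.0, 59.0]), (0.27, [297.0, 237.0, 36.0, 54.0])]
handle [(0.61, [275.0, 241.0, 78.0, 56.0]), (0.26, [298.0, 236.0, 34.0, 49.0])]
lid_front [(0.88, [299.0, 237.0, 38.0, 53.0])]
cell_center [(0.85, [279.0, 252.0, 36.0, 15.0]), (0.74, [343.0, 242.0, 50.0, 25.0])]
wash_bottle [(0.69, [401.0, 206.0, 32.0, 81.0])]
tissue_box [(0.66, [328.0, 204.0, 52.0, 38.0])]
oil [(0.53, [290.0, 192.0, 12.0, 14.0])]
objective []
top {'vfov': 53.51857220441477, 'cx': 257.33685204695445, 'cy': 190.95604455936035, 'origin': array([ 0.53186462, -0.02534509,  1.21848793]), 'rotation': array([ 0.01877347, -0.01766919, -0.70218865,  0.71152404])}
carrier_center [(0.77, [306.0, 228.0, 47.0, 39.0])]
handle [(0.91, [306.0, 226.0, 47.0, 39.0])]
lid_front [(0.7, [325.0, 226.0, 14.0, 39.0]), (0.33, [260.0, 174.0, 6.0, 8.0])]
cell_center [(0.74, [309.0, 228.0, 19.0, 24.0]), (0.66, [334.0, 183.0, 29.0, 20.0]), (0.57, [166.0, 160.0, 30.0, 21.0])]
wash_bottle [(0.9, [368.0, 149.0, 29.0, 26.0])]
tissue_box [(0.83, [298.0, 147.0, 38.0, 32.0]), (0.69, [311.0, 228.0, 20.0, 23.0])]
oil [(0.48, [262.0, 150.0, 8.0, 9.0])]
objective [(0.53, [261.0, 176.0, 4.0, 4.0]), (0.25, [264.0, 149.0, 7.0, 7.0])]
{'vfov': 70.21287200500515, 'cx': 255.90003416744852, 'cy': 197.10285485178235, 'mount': array([[-2.85978198e-04,  9.64024113e-01,  2.65814650e-01,
         6.72918733e-02],
       [ 9.99997590e-01,  8.54290953e-04, -2.02238503e-03,
        -3.22921383e-04],
       [-2.17671099e-03,  2.65813431e-01, -9.64022034e-01,
        -1.31991483e-01],
       [ 0.00000000e+00,  0.00000000e+00,  0.00000000e+00,
         1.00000000e+00]])}
```

View pics/s1.png

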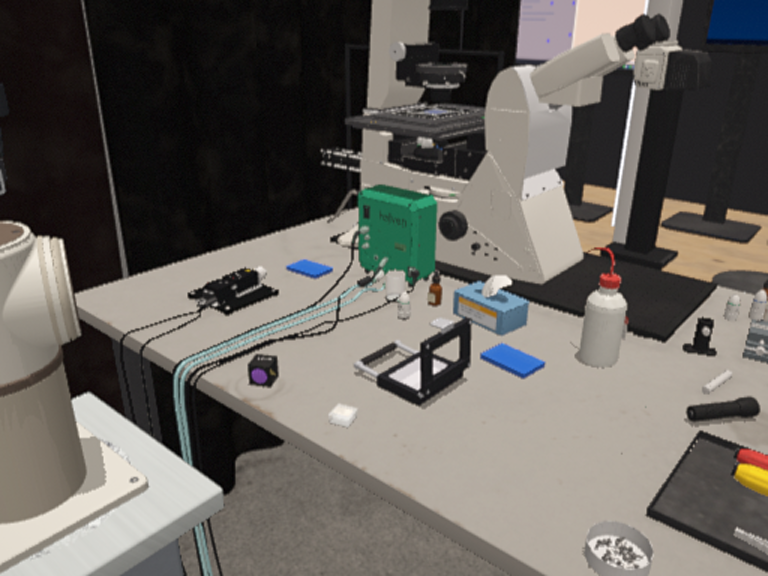

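View pics/t1.png

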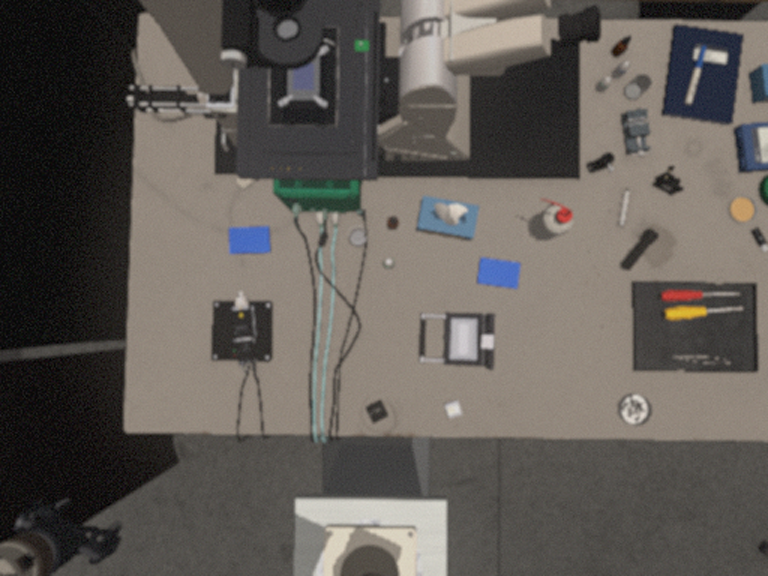

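The top view shows the carrier at about (306,228) in raw pixels: handle to the left (+y), lid standing open to the right (-y). Three candidates came up for the cell. The clear slab at (309,228) lies in the carrier and is the real one. The blue slabs at (334,183) and (166,160) are look-alikes.

```bash
sed -i "s/np.array(c\['rotation'\])@d/R.from_quat(c['rotation']).as_matrix()@d/" h.py
python3 - <<'E'
from h import *
b=bot.camera('top')
for u,v,z in((283,228,.015),(309,228,.015),(325,211,.09),(325,246,.09),(328,211,.02),(334,183,0),(260,174,0.02),(262,150,0.04),(368,149,.1),(298,147,.08)): print(u,v,np.round(onz('top',u,v,z),3))
save('t2.png',b[195:265,265:350],8)
o=bot.get_obs();print(o['tool_rot'],R.from_quat(o['tool_rot']).as_matrix().round(3),o['ft_force'])
print(bot.tip_extent)
E
```

```text
283 228 [ 0.478 -0.105  0.015]
309 228 [ 0.479 -0.187  0.015]
325 211 [ 0.533 -0.224  0.09 ]
325 246 [ 0.43  -0.225  0.09 ]
328 211 [ 0.534 -0.246  0.02 ]
334 183 [ 0.623 -0.269  0.   ]
260 174 [ 0.647 -0.031  0.02 ]
262 150 [ 0.721 -0.036  0.04 ]
368 149 [ 0.718 -0.349  0.1  ]
298 147 [ 0.725 -0.144  0.08 ]
[1.97590679e-01 9.80284613e-01 3.60859093e-05 6.52685498e-06] [[-0.922  0.387  0.   ]
 [ 0.387  0.922  0.   ]
 [ 0.     0.    -1.   ]] [-0.38264497  0.17799668  0.13419853]
0.011
```

View pics/t2.png

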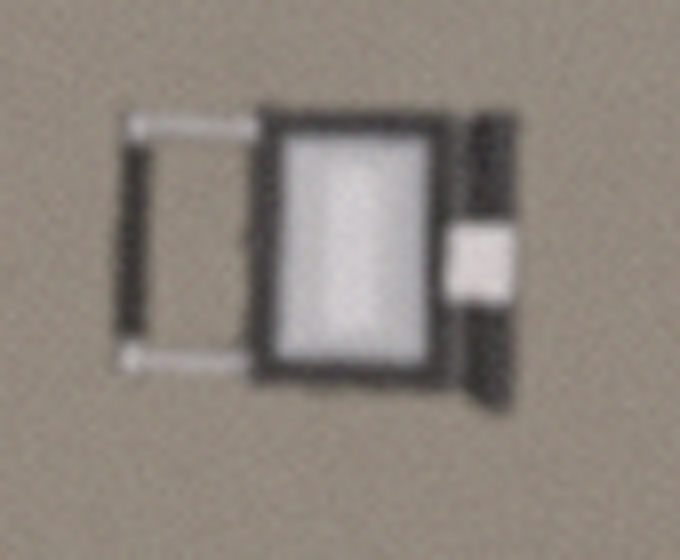

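The crop confirms it: the clear cell sits in the black frame, grip bar at about (282,225) raw, lid near-upright at about (326,227). Next I work out a viewing pose.

```bash
cat >> h.py <<'E'
def rel(p,yaw=None,o=None):
    "tool-axis shift (units) and wz to target; yaw = world angle of tool x, tool down"
    o=o or bot.get_obs(); T=R.from_quat(o['tool_rot'])
    s=T.inv().apply(np.array(p)-o['eef_pos'])/.05
    w=None
    if yaw is not None:
        D=R.from_matrix(np.array([[np.cos(yaw),np.sin(yaw),0],[np.sin(yaw),-np.cos(yaw),0],[0,0,-1]]))
        w=np.degrees((T.inv()*D).as_rotvec())/5
    return np.round(s,3),None if w is None else np.round(w,3)
E
python3 - <<'E'
from h import *
a=onz('top',283,213.5,.015);b=onz('top',281.2,236.8,.015);print(a,b,(a+b)/2)
d=a-b;print('grip dir',np.degrees(np.arctan2(d[1],d[0])))
a=onz('top',265+258/8,195+112/8,.02);b=onz('top',265+250/8,195+380/8,.02);d=a-b;print(a,b,np.degrees(np.arctan2(d[1],d[0])))
print(rel([.43,-.18,.26],np.pi))
E
```

```text
[ 0.52378996 -0.10495684  0.015     ] [ 0.45056278 -0.10001098  0.015     ] [ 0.48717637 -0.10248391  0.015     ]
grip dir -3.8639679406505434
[ 0.53853844 -0.14927774  0.02      ] [ 0.43377713 -0.14696967  0.02      ] -1.262121192227332
(array([-9.323, -9.988, -0.354]), array([ 1.000e-03,  0.000e+00, -4.558e+00]))
```

Request:
drive_tool(
  rows=[
    {"dx": -9.3, "dy": -10, "dz": -0.35, "wz": -4.5},
    {"dx": -9.3, "dy": -10, "dz": -0.35, "wz": -4.5},
    {"dx": -9.3, "dy": -10, "dz": -0.35, "wz": -4.5},
    {"dx": -9.3, "dy": -10, "dz": -0.35, "wz": -4.5},
    {"dx": -9.3, "dy": -10, "dz": -0.35, "wz": -4.5},
    {"dx": -9.3, "dy": -10, "dz": -0.35, "wz": -4.5},
    {"dx": -9.3, "dy": -10, "dz": -0.35, "wz": -4.5},
    {"dx": -9.3, "dy": -10, "dz": -0.35, "wz": -4.5},
    {"dx": -9.3, "dy": -10, "dz": -0.35, "wz": -4.5},
    {"dx": -9.3, "dy": -10, "dz": -0.35, "wz": -4.5},
    {"dx": -9.3, "dy": -10, "dz": -0.35, "wz": -4.5},
    {"dx": -9.3, "dy": -10, "dz": -0.35, "wz": -4.5},
    {"dx": -9.3, "dy": -10, "dz": -0.35, "wz": -4.5},
    {"dx": -9.3, "dy": -10, "dz": -0.35, "wz": -4.5, "hand": 0},
    {"dx": -9.3, "dy": -10, "dz": -0.35, "wz": -4.5, "hand": 0},
    {"dx": -9.3, "dy": -10, "dz": -0.35, "wz": -4.5, "hand": 0},
    {"dx": -9.3, "dy": -10, "dz": -0.35, "wz": -4.5, "hand": 0},
    {"dx": -9.3, "dy": -10, "dz": -0.35, "wz": -4.5, "hand": 0},
    {"dx": -9.3, "dy": -10, "dz": -0.35, "wz": -4.5, "hand": 0},
    {"dx": -9.3, "dy": -10, "dz": -0.35, "wz": -4.5, "hand": 0},
  ],
)

```text
invalid input at $.rows[0]: expected keys dx, dy, dz, wx, wy, wz, hand
```

```bash
python3 - <<'E'
from h import *
o=bot.get_obs();w=bot.camera('wrist');save('w1.png',w,1.5)
print(o['clock'],o['eef_pos'],o['tool_rot'],o['ft_force'],o['grip_width'])
np.save('w1.npy',np.r_[o['eef_pos'],o['tool_rot']])
for t in('carrier_center','handle','lid_front','cell_center'):
    print(t,[(round(x['score'],2),np.round(x['extent']).tolist()) for x in bot.look_for('wrist',t)][:3])
E
```

```text
0.95 [0.19369548 0.46097284 0.24233694] [1.97590679e-01 9.80284613e-01 3.60859093e-05 6.52685498e-06] [-0.38264497  0.17799668  0.13419853] 0.08555914292302251
carrier_center []
handle []
lid_front []
cell_center []
```

View pics/w1.png

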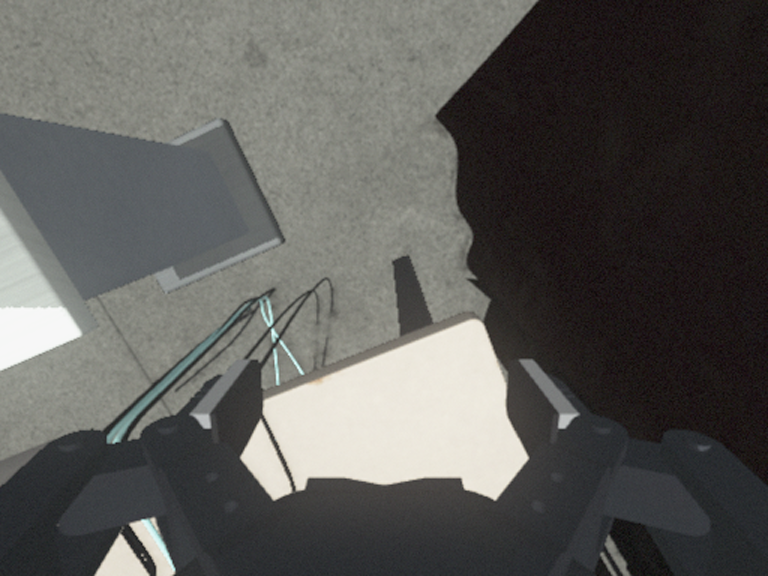

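The move was refused because every row needs all seven keys. This view shows only the table edge and floor at the start pose. I'll resend with full rows.

Request:
drive_tool(
  rows=[
    {"dx": -9.3, "dy": -10, "dz": -0.35, "wx": 0, "wy": 0, "wz": -4.5, "hand": 85},
    {"dx": -9.3, "dy": -10, "dz": -0.35, "wx": 0, "wy": 0, "wz": -4.5, "hand": 85},
    {"dx": -9.3, "dy": -10, "dz": -0.35, "wx": 0, "wy": 0, "wz": -4.5, "hand": 85},
    {"dx": -9.3, "dy": -10, "dz": -0.35, "wx": 0, "wy": 0, "wz": -4.5, "hand": 85},
    {"dx": -9.3, "dy": -10, "dz": -0.35, "wx": 0, "wy": 0, "wz": -4.5, "hand": 85},
    {"dx": -9.3, "dy": -10, "dz": -0.35, "wx": 0, "wy": 0, "wz": -4.5, "hand": 85},
    {"dx": -9.3, "dy": -10, "dz": -0.35, "wx": 0, "wy": 0, "wz": -4.5, "hand": 85},
    {"dx": -9.3, "dy": -10, "dz": -0.35, "wx": 0, "wy": 0, "wz": -4.5, "hand": 85},
    {"dx": -9.3, "dy": -10, "dz": -0.35, "wx": 0, "wy": 0, "wz": -4.5, "hand": 85},
    {"dx": -9.3, "dy": -10, "dz": -0.35, "wx": 0, "wy": 0, "wz": -4.5, "hand": 85},
    {"dx": -9.3, "dy": -10, "dz": -0.35, "wx": 0, "wy": 0, "wz": -4.5, "hand": 85},
    {"dx": -9.3, "dy": -10, "dz": -0.35, "wx": 0, "wy": 0, "wz": -4.5, "hand": 85},
    {"dx": -9.3, "dy": -10, "dz": -0.35, "wx": 0, "wy": 0, "wz": -4.5, "hand": 85},
    {"dx": -9.3, "dy": -10, "dz": -0.35, "wx": 0, "wy": 0, "wz": -4.5, "hand": 85},
    {"dx": -9.3, "dy": -10, "dz": -0.35, "wx": 0, "wy": 0, "wz": -4.5, "hand": 85},
    {"dx": -9.3, "dy": -10, "dz": -0.35, "wx": 0, "wy": 0, "wz": -4.5, "hand": 85},
  ],
)

```text
clock: 2.8
eef_pos: [0.4284, -0.1806, 0.2593]
tool_rot: [0.004, 1.0, 0.0, -0.001]
ft_force: [0.8, 1.1, 0.5]
grip_width: 0.0853
grasp_force: 0.0
```

```bash
cat > wl.py <<'E'
import sys
from h import *
n=sys.argv[1]
o=bot.get_obs();w=bot.camera('wrist');save(n+'.png',w,1.5)
print(o['clock'],o['eef_pos'].round(4),o['tool_rot'].round(3),o['ft_force'].round(1),o['grip_width'])
np.save(n+'.npy',np.r_[o['eef_pos'],o['tool_rot']])
for t in('carrier_center','handle','lid_front','cell_center'):
    print(t,[(round(x['score'],2),np.round(x['extent']).tolist()) for x in bot.look_for('wrist',t)][:3])
E
python3 wl.py w2
```

```text
2.8 [ 0.4284 -0.1806  0.2593] [ 0.004  1.     0.    -0.001] [0.8 1.1 0.5] 0.08532685184159819
carrier_center [(0.63, [259.0, 228.0, 112.0, 108.0])]
handle [(0.83, [260.0, 227.0, 110.0, 102.0])]
lid_front [(0.61, [216.0, 228.0, 26.0, 101.0])]
cell_center [(0.98, [206.0, 290.0, 57.0, 36.0]), (0.79, [250.0, 213.0, 39.0, 56.0]), (0.51, [505.0, 315.0, 13.0, 16.0])]
```

View pics/w2.png

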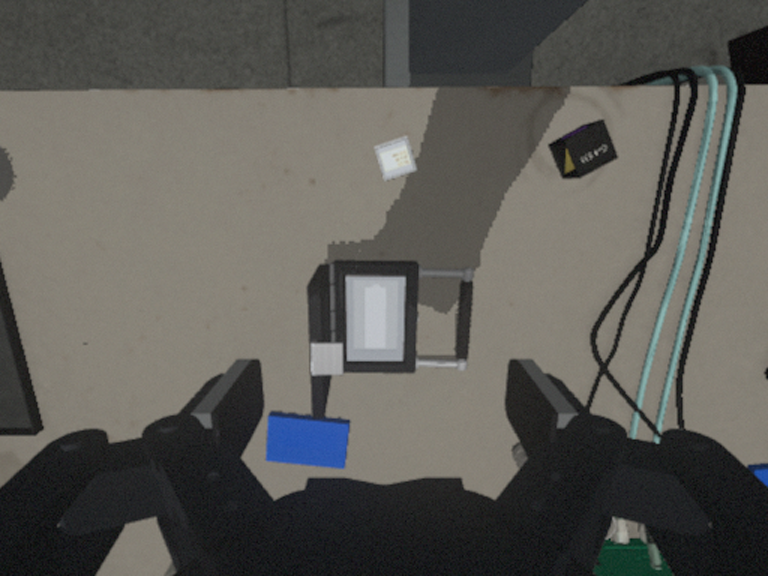

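The wrist view (1.5x pixels) shows the frame corners at (418,262), (414,371) and (337,262). The grip runs from (466,278) to (461,362), and the lid stands at x≈320. A blue look-alike is near (308,440).

```bash
cat > ms.py <<'E'
from h import *
q=np.load('w2.npy');o=dict(eef_pos=q[:3],tool_rot=q[3:])
f=lambda u,v,z:onz('wrist',u/1.5,v/1.5,z,o)
for n,a,b,z in(('grip',(466,280),(461,362),.015),('front',(418,262),(414,371),.02),('cell front',(406,277),(402,361),.015),('cell back',(347,276),(345,359),.015),('hinge',(331,263),(331,375),.024),('lidtop',(310,282),(316,418),.1)):
    A,B=f(*a,z),f(*b,z);d=B-A;print(n,A.round(4),B.round(4),'mid',((A+B)/2).round(4),'yaw',np.degrees(np.arctan2(d[1],d[0])).round(2),'len',np.linalg.norm(d).round(4))
for z in(.09,.1,.11,.12):print('tag',z,f(311,358,z).round(4),f(343,358,z).round(4),f(327,343,z).round(4),f(327,374,z).round(4))
E
python3 ms.py
```

```text
grip [ 0.4501 -0.1025  0.015 ] [ 0.5341 -0.1037  0.015 ] mid [ 0.4921 -0.1031  0.015 ] yaw -0.77 len 0.084
front [ 0.4316 -0.1485  0.02  ] [ 0.5411 -0.1509  0.02  ] mid [ 0.4863 -0.1497  0.02  ] yaw -1.22 len 0.1095
cell front [ 0.4468 -0.1592  0.015 ] [ 0.5325 -0.1626  0.015 ] mid [ 0.4896 -0.1609  0.015 ] yaw -2.26 len 0.0858
cell back [ 0.4454 -0.2147  0.015 ] [ 0.5299 -0.2193  0.015 ] mid [ 0.4876 -0.217   0.015 ] yaw -3.13 len 0.0846
hinge [ 0.4311 -0.228   0.024 ] [ 0.5427 -0.2327  0.024 ] mid [ 0.4869 -0.2304  0.024 ] yaw -2.38 len 0.1117
lidtop [ 0.4306 -0.2341  0.1   ] [ 0.5429 -0.2355  0.1   ] mid [ 0.4868 -0.2348  0.1   ] yaw -0.7 len 0.1123
tag 0.09 [ 0.4951 -0.2386  0.09  ] [ 0.4954 -0.2132  0.09  ] [ 0.4825 -0.2253  0.09  ] [ 0.5092 -0.2265  0.09  ]
tag 0.1 [ 0.4907 -0.2367  0.1   ] [ 0.4909 -0.2121  0.1   ] [ 0.4784 -0.2238  0.1   ] [ 0.5043 -0.225   0.1   ]
tag 0.11 [ 0.4863 -0.2348  0.11  ] [ 0.4865 -0.211   0.11  ] [ 0.4744 -0.2223  0.11  ] [ 0.4994 -0.2235  0.11  ]
tag 0.12 [ 0.4818 -0.2328  0.12  ] [ 0.482  -0.2099  0.12  ] [ 0.4704 -0.2209  0.12  ] [ 0.4945 -0.2219  0.12  ]
```

Request:
drive_tool(
  rows=[
    {"dx": -1.2, "dy": -2.4, "dz": 0, "wx": 0, "wy": 0, "wz": 0, "hand": 0},
    {"dx": -1.2, "dy": -2.4, "dz": 0, "wx": 0, "wy": 0, "wz": 0, "hand": 0},
    {"dx": -1.2, "dy": -2.4, "dz": 0, "wx": 0, "wy": 0, "wz": 0, "hand": 0},
    {"dx": -1.2, "dy": -2.4, "dz": 0, "wx": 0, "wy": 0, "wz": 0, "hand": 0},
    {"dx": -1.2, "dy": -2.4, "dz": 0, "wx": 0, "wy": 0, "wz": 0, "hand": 0},
    {"dx": -1.2, "dy": -2.4, "dz": 1, "wx": 0, "wy": 0, "wz": 0, "hand": 0},
    {"dx": -1.2, "dy": -2.4, "dz": 2, "wx": 0, "wy": 0, "wz": 0, "hand": 0},
    {"dx": -1.2, "dy": -2.4, "dz": 3.07, "wx": 0, "wy": 0, "wz": 0, "hand": 0},
    {"dx": -1.2, "dy": -2.4, "dz": 3.07, "wx": 0, "wy": 0, "wz": 0, "hand": 0},
    {"dx": -1.2, "dy": -2.4, "dz": 3.07, "wx": 0, "wy": 0, "wz": 0, "hand": 0},
    {"dx": -1.2, "dy": -1.8, "dz": 3.07, "wx": 0, "wy": 0, "wz": 0, "hand": 0},
    {"dx": -1.2, "dy": -1.6, "dz": 3.07, "wx": 0, "wy": 0, "wz": 0, "hand": 0},
    {"dx": -1.2, "dy": -1.5, "dz": 3.07, "wx": 0, "wy": 0, "wz": 0, "hand": 0},
    {"dx": -1.2, "dy": -1.5, "dz": 3.07, "wx": 0, "wy": 0, "wz": 0, "hand": 0},
  ],
)

```text
clock: 4.45
eef_pos: [0.4896, -0.2556, 0.1085]
tool_rot: [0.002, 1.0, -0.001, 0.002]
ft_force: [-0.6, 0.9, -0.2]
grip_width: -0.0001
grasp_force: 0.0
```

```bash
python3 wl.py w3
```

```text
4.45 [ 0.4896 -0.2556  0.1085] [ 0.002  1.    -0.001  0.002] [-0.6  0.9 -0.2] -0.00010733092001913639
carrier_center [(0.55, [362.0, 206.0, 182.0, 141.0])]
handle [(0.64, [363.0, 202.0, 181.0, 143.0])]
lid_front [(0.57, [305.0, 204.0, 70.0, 141.0])]
cell_center [(0.88, [341.0, 198.0, 70.0, 99.0]), (0.48, [256.0, 311.0, 10.0, 17.0]), (0.24, [362.0, 202.0, 181.0, 140.0])]
```

View pics/w3.png

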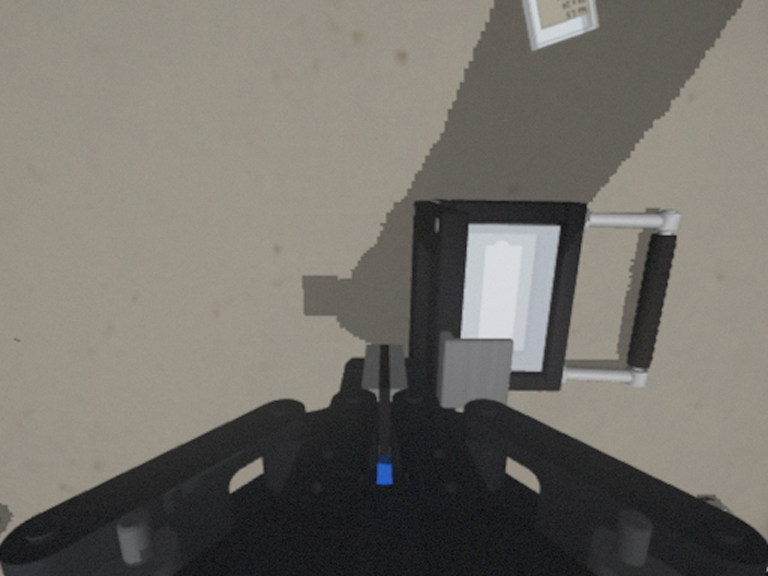

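The wrist view shows the closed fingertips at (385,365) just behind the upright lid at x≈425. The grey catch tongue is at (475,370). The tips are about 14 mm wide. Now I sweep the lid along its arc.

Request:
drive_tool(
  rows=[
    {"dx": 0, "dy": 0.27, "dz": 0, "wx": 0, "wy": 0, "wz": 0, "hand": 0},
    {"dx": 0, "dy": 0.54, "dz": 0, "wx": 0, "wy": 0, "wz": 0, "hand": 0},
    {"dx": 0, "dy": 0.73, "dz": 0.05, "wx": 0, "wy": 0, "wz": 0, "hand": 0},
    {"dx": 0, "dy": 0.92, "dz": 0.1, "wx": 0, "wy": 0, "wz": 0, "hand": 0},
    {"dx": 0, "dy": 1.09, "dz": 0.2, "wx": 0, "wy": 0, "wz": 0, "hand": 0},
    {"dx": 0, "dy": 1.26, "dz": 0.3, "wx": 0, "wy": 0, "wz": 0, "hand": 0},
    {"dx": 0, "dy": 1.4, "dz": 0.44, "wx": 0, "wy": 0, "wz": 0, "hand": 0},
    {"dx": 0, "dy": 1.54, "dz": 0.58, "wx": 0, "wy": 0, "wz": 0, "hand": 0},
    {"dx": 0, "dy": 1.64, "dz": 0.75, "wx": 0, "wy": 0, "wz": 0, "hand": 0},
    {"dx": 0, "dy": 1.74, "dz": 0.92, "wx": 0, "wy": 0, "wz": 0, "hand": 0},
    {"dx": 0, "dy": 1.8, "dz": 1.0, "wx": 0, "wy": 0, "wz": 0, "hand": 0},
    {"dx": 0, "dy": 1.85, "dz": 1.09, "wx": 0, "wy": 0, "wz": 0, "hand": 0},
    {"dx": 0, "dy": 1.85, "dz": 1.09, "wx": 0, "wy": 0, "wz": 0, "hand": 0},
    {"dx": 0, "dy": 1.85, "dz": 1.09, "wx": 0, "wy": 0, "wz": 0, "hand": 0},
  ],
)

```text
clock: 6.1
eef_pos: [0.4888, -0.163, 0.0518]
tool_rot: [0.003, 1.0, 0.0, -0.0]
ft_force: [0.7, 0.3, -0.0]
grip_width: -0.0001
grasp_force: 0.0
```

```bash
python3 wl.py w4
```

```text
6.1 [ 0.4888 -0.163   0.0518] [ 0.003  1.     0.    -0.   ] [ 0.7  0.3 -0. ] -0.00011127055873747172
carrier_center [(0.55, [248.0, 232.0, 231.0, 184.0])]
handle [(0.96, [250.0, 229.0, 230.0, 182.0])]
lid_front [(0.64, [214.0, 231.0, 154.0, 178.0])]
cell_center [(0.73, [211.0, 225.0, 75.0, 102.0])]
```

View pics/w4.png

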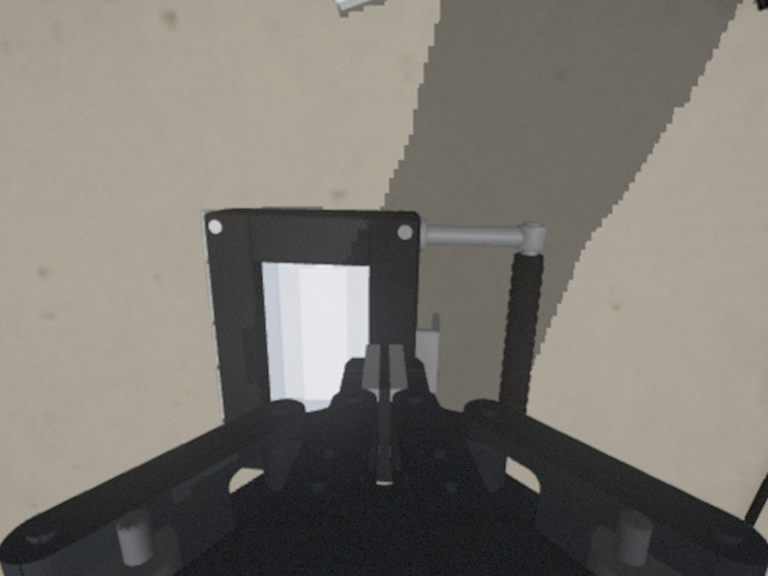

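The lid is nearly shut, with the fingertips (385,365) on the front rail. Next I press down.

Request:
drive_tool(
  rows=[
    {"dx": 0, "dy": 0.07, "dz": 0.04, "wx": 0, "wy": 0, "wz": 0, "hand": 0},
    {"dx": 0, "dy": 0.07, "dz": 0.1, "wx": 0, "wy": 0, "wz": 0, "hand": 0},
    {"dx": 0, "dy": 0.07, "dz": 0.14, "wx": 0, "wy": 0, "wz": 0, "hand": 0},
    {"dx": 0, "dy": 0.07, "dz": 0.18, "wx": 0, "wy": 0, "wz": 0, "hand": 0},
    {"dx": 0, "dy": 0.07, "dz": 0.22, "wx": 0, "wy": 0, "wz": 0, "hand": 0},
    {"dx": 0, "dy": 0.07, "dz": 0.24, "wx": 0, "wy": 0, "wz": 0, "hand": 0},
    {"dx": 0, "dy": 0.07, "dz": 0.24, "wx": 0, "wy": 0, "wz": 0, "hand": 0},
  ],
)

```text
clock: 7.05
eef_pos: [0.489, -0.1592, 0.0408]
tool_rot: [0.002, 1.0, 0.0, 0.0]
ft_force: [-2.5, 2.6, 11.4]
grip_width: -0.0004
grasp_force: 5.0
```

Request:
drive_tool(
  rows=[
    {"dx": 0, "dy": 0, "dz": 0.03, "wx": 0, "wy": 0, "wz": 0, "hand": 0},
    {"dx": 0, "dy": 0, "dz": 0.06, "wx": 0, "wy": 0, "wz": 0, "hand": 0},
    {"dx": 0, "dy": 0, "dz": 0.06, "wx": 0, "wy": 0, "wz": 0, "hand": 0},
    {"dx": 0, "dy": 0, "dz": 0.06, "wx": 0, "wy": 0, "wz": 0, "hand": 0},
  ],
)

```text
clock: 7.45
eef_pos: [0.4892, -0.1593, 0.0403]
tool_rot: [0.002, 1.0, -0.0, 0.001]
ft_force: [-7.9, 5.0, 27.6]
grip_width: 0.0001
grasp_force: 13.8
```

Request:
drive_tool(
  rows=[
    {"dx": 0, "dy": 0, "dz": -1, "wx": 0, "wy": 0, "wz": 0, "hand": 0},
    {"dx": 0, "dy": 0, "dz": -2, "wx": 0, "wy": 0, "wz": 0, "hand": 0},
    {"dx": 0, "dy": 1.12, "dz": -2.5, "wx": 0, "wy": 0, "wz": 0, "hand": 46},
    {"dx": 0, "dy": 1.12, "dz": -2.5, "wx": 0, "wy": 0, "wz": 0, "hand": 46},
    {"dx": 0, "dy": 1.12, "dz": -2.5, "wx": 0, "wy": 0, "wz": 0, "hand": 46},
    {"dx": 0, "dy": 1.12, "dz": -2.5, "wx": 0, "wy": 0, "wz": 0, "hand": 46},
    {"dx": 0, "dy": 1.12, "dz": -2.5, "wx": 0, "wy": 0, "wz": 0, "hand": 46},
  ],
)

```text
clock: 8.15
eef_pos: [0.4881, -0.104, 0.1601]
tool_rot: [0.003, 1.0, 0.0, -0.002]
ft_force: [-0.4, -1.7, -1.0]
grip_width: 0.0457
grasp_force: 0.0
```

```bash
python3 wl.py w5
```

```text
8.15 [ 0.4881 -0.104   0.1601] [ 0.003  1.     0.    -0.002] [-0.4 -1.7 -1. ] 0.04568106304237374
carrier_center [(0.8, [191.0, 192.0, 139.0, 108.0])]
handle [(0.79, [191.0, 190.0, 139.0, 108.0])]
lid_front [(0.58, [172.0, 191.0, 104.0, 110.0])]
cell_center [(0.73, [100.0, 299.0, 25.0, 43.0]), (0.65, [171.0, 192.0, 51.0, 72.0])]
```

View pics/w5.png

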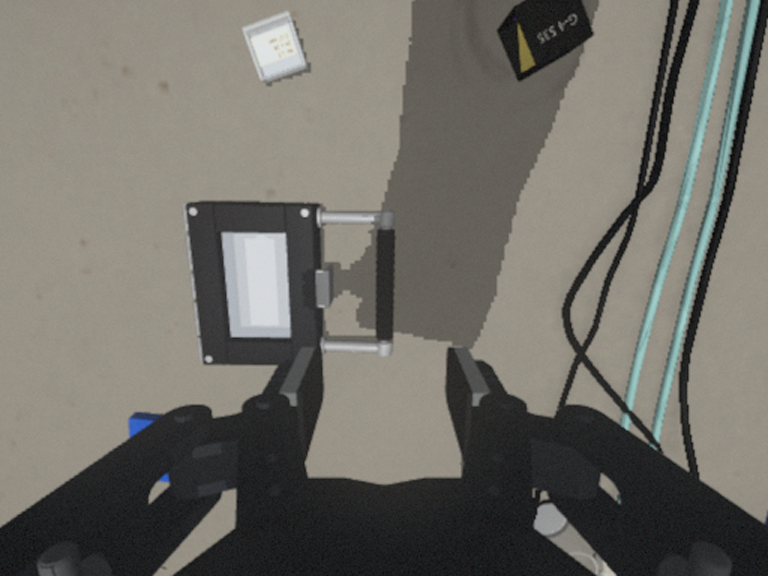

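The lid is shut with the tongue hooked at (322,288). The grip runs from (385,230) to (385,340).

```bash
python3 - <<'E'
from h import *
q=np.load('w5.npy');o=dict(eef_pos=q[:3],tool_rot=q[3:])
f=lambda u,v,z:onz('wrist',u/1.5,v/1.5,z,o)
for n,a,b,z in(('grip',(386,230),(385,340),.017),('front',(322,205),(325,362),.03),('back',(187,205),(206,362),.03)):
    A,B=f(*a,z),f(*b,z);d=B-A;print(n,A.round(4),B.round(4),'mid',((A+B)/2).round(4),'yaw',np.degrees(np.arctan2(d[1],d[0])).round(2),'len',np.linalg.norm(d).round(4))
print(bot.get_obs()['joint_pos'].round(3))
E
```

```text
grip [ 0.4509 -0.1021  0.017 ] [ 0.5293 -0.1032  0.017 ] mid [ 0.4901 -0.1027  0.017 ] yaw -0.8 len 0.0784
front [ 0.4337 -0.1422  0.03  ] [ 0.5402 -0.145   0.03  ] mid [ 0.487  -0.1436  0.03  ] yaw -1.51 len 0.1066
back [ 0.4332 -0.2266  0.03  ] [ 0.5397 -0.2275  0.03  ] mid [ 0.4864 -0.227   0.03  ] yaw -0.52 len 0.1065
[-0.21   0.292 -0.144  1.136 -0.    -0.203]
```

Request:
drive_tool(
  rows=[
    {"dx": 0, "dy": 0.01, "dz": 1, "wx": 0, "wy": 0, "wz": 0, "hand": 34},
    {"dx": 0, "dy": 0.01, "dz": 1.8, "wx": 0, "wy": 0, "wz": 0, "hand": 34},
    {"dx": 0, "dy": 0.01, "dz": 2.3, "wx": 0, "wy": 0, "wz": 0, "hand": 34},
    {"dx": 0, "dy": 0.01, "dz": 2.6, "wx": 0, "wy": 0, "wz": 0, "hand": 34},
    {"dx": 0, "dy": 0.01, "dz": 2.8, "wx": 0, "wy": 0, "wz": 0, "hand": 34},
    {"dx": 0, "dy": 0.01, "dz": 2.88, "wx": 0, "wy": 0, "wz": 0, "hand": 34},
    {"dx": 0, "dy": 0.01, "dz": 2.88, "wx": 0, "wy": 0, "wz": 0, "hand": 34},
  ],
)

```text
clock: 9.1
eef_pos: [0.4892, -0.1031, 0.0177]
tool_rot: [0.003, 1.0, -0.0, -0.0]
ft_force: [0.2, 0.3, -0.6]
grip_width: 0.0341
grasp_force: 0.0
```

Request:
drive_tool(
  rows=[
    {"dx": 0, "dy": 0, "dz": 0, "wx": 0, "wy": 0, "wz": 0, "hand": 20},
    {"dx": 0, "dy": 0, "dz": 0, "wx": 0, "wy": 0, "wz": 0, "hand": 8},
    {"dx": 0, "dy": 0, "dz": 0, "wx": 0, "wy": 0, "wz": 0, "hand": 0},
    {"dx": 0, "dy": 0, "dz": 0, "wx": 0, "wy": 0, "wz": 0, "hand": 0},
    {"dx": 0, "dy": 0, "dz": 0, "wx": 0, "wy": 0, "wz": 0, "hand": 0},
    {"dx": 0, "dy": 0, "dz": 0, "wx": 0, "wy": 0, "wz": 0, "hand": 0},
  ],
)

```text
clock: 9.7
eef_pos: [0.4899, -0.1031, 0.0183]
tool_rot: [0.003, 1.0, -0.0, 0.001]
ft_force: [0.6, -1.2, 3.3]
grip_width: 0.0099
grasp_force: 58.6
```

Request:
drive_tool(
  rows=[
    {"dx": 0, "dy": -0.04, "dz": -0.18, "wx": 0, "wy": 0, "wz": 0, "hand": 0},
    {"dx": 0, "dy": -0.07, "dz": -0.36, "wx": 0, "wy": 0, "wz": 0, "hand": 0},
    {"dx": 0, "dy": -0.19, "dz": -0.67, "wx": 0, "wy": 0, "wz": 0, "hand": 0},
    {"dx": 0, "dy": -0.32, "dz": -0.97, "wx": 0, "wy": 0, "wz": 0, "hand": 0},
    {"dx": 0, "dy": -0.51, "dz": -1.25, "wx": 0, "wy": 0, "wz": 0, "hand": 0},
    {"dx": 0, "dy": -0.72, "dz": -1.5, "wx": 0, "wy": 0, "wz": 0, "hand": 0},
    {"dx": 0, "dy": -0.98, "dz": -1.72, "wx": 0, "wy": 0, "wz": 0, "hand": 0},
    {"dx": 0, "dy": -1.25, "dz": -1.92, "wx": 0, "wy": 0, "wz": 0, "hand": 0},
    {"dx": 0, "dy": -1.45, "dz": -2.05, "wx": 0, "wy": 0, "wz": 0, "hand": 0},
    {"dx": 0, "dy": -1.65, "dz": -2.15, "wx": 0, "wy": 0, "wz": 0, "hand": 0},
    {"dx": 0, "dy": -1.85, "dz": -2.25, "wx": 0, "wy": 0, "wz": 0, "hand": 0},
    {"dx": 0, "dy": -2.0, "dz": -2.35, "wx": 0, "wy": 0, "wz": 0, "hand": 0},
    {"dx": 0, "dy": -2.1, "dz": -2.42, "wx": 0, "wy": 0, "wz": 0, "hand": 0},
    {"dx": 0, "dy": -2.2, "dz": -2.46, "wx": 0, "wy": 0, "wz": 0, "hand": 0},
    {"dx": 0, "dy": -2.2, "dz": -2.46, "wx": 0, "wy": 0, "wz": 0, "hand": 0},
    {"dx": 0, "dy": -2.2, "dz": -2.46, "wx": 0, "wy": 0, "wz": 0, "hand": 0},
    {"dx": 0, "dy": -2.2, "dz": -2.46, "wx": 0, "wy": 0, "wz": 0, "hand": 0},
  ],
)

```text
clock: 11.4
eef_pos: [0.4883, -0.2128, 0.1405]
tool_rot: [0.002, 1.0, -0.0, -0.0]
ft_force: [0.2, 0.5, -5.0]
grip_width: 0.0094
grasp_force: 58.6
```

```bash
python3 - <<'E'
from h import *
a=bot.camera('scene');w=bot.camera('wrist');o=bot.get_obs();print(o['clock'],o['ft_force'].round(1),o['ft_torque'].round(2),o['grip_width'])
save('c6.png',np.hstack([cv2.resize(a[160:320,200:400],(500,400)),cv2.resize(w,(300,400))]))
E
```

```text
11.5 [ 0.5  0.1 -4.6] [-0.01 -0.08 -0.08] 0.009311053475544244
```

View pics/c6.png

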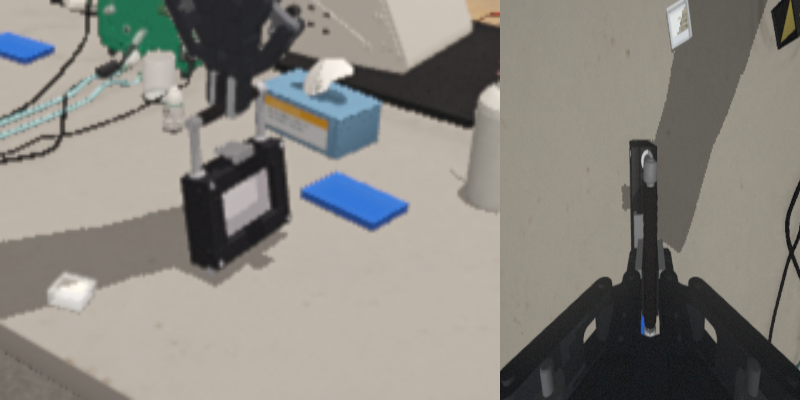

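The carrier hangs free and vertical with its lid facing -y. The force reads 5 N, which is the whole weight. Next I lean it over towards -y until the hinge edge is on the table.

Request:
drive_tool(
  rows=[
    {"dx": 0, "dy": -0.1, "dz": 0.05, "wx": 0, "wy": 0, "wz": 0, "hand": 0},
    {"dx": 0, "dy": -0.3, "dz": 0.1, "wx": 0, "wy": 0, "wz": 0, "hand": 0},
    {"dx": 0, "dy": -0.5, "dz": 0.16, "wx": 0, "wy": 0, "wz": 0, "hand": 0},
    {"dx": 0, "dy": -0.7, "dz": 0.2, "wx": 0, "wy": 0, "wz": 0, "hand": 0},
    {"dx": 0, "dy": -0.85, "dz": 0.25, "wx": 0, "wy": 0, "wz": 0, "hand": 0},
    {"dx": 0, "dy": -0.9, "dz": 0.28, "wx": 0, "wy": 0, "wz": 0, "hand": 0},
    {"dx": 0, "dy": -0.9, "dz": 0.28, "wx": 0, "wy": 0, "wz": 0, "hand": 0},
  ],
)

```text
clock: 12.2
eef_pos: [0.4884, -0.2594, 0.1275]
tool_rot: [0.003, 1.0, -0.001, 0.0]
ft_force: [-2.1, -0.8, 3.8]
grip_width: 0.0092
grasp_force: 59.5
```

```bash
python3 - <<'E'
from h import *
a=bot.camera('scene');w=bot.camera('wrist');o=bot.get_obs();print(o['clock'],o['eef_pos'],o['ft_force'].round(1),o['ft_torque'].round(2),o['grip_width'])
save('c7.png',np.hstack([cv2.resize(a[160:320,200:400],(500,400)),cv2.resize(w,(300,400))]))
E
```

```text
12.3 [ 0.48852373 -0.25874504  0.12775031] [-2.5 -3.   5.1] [-0.49  0.65  0.07] 0.009132488852800005
```

View pics/c7.png

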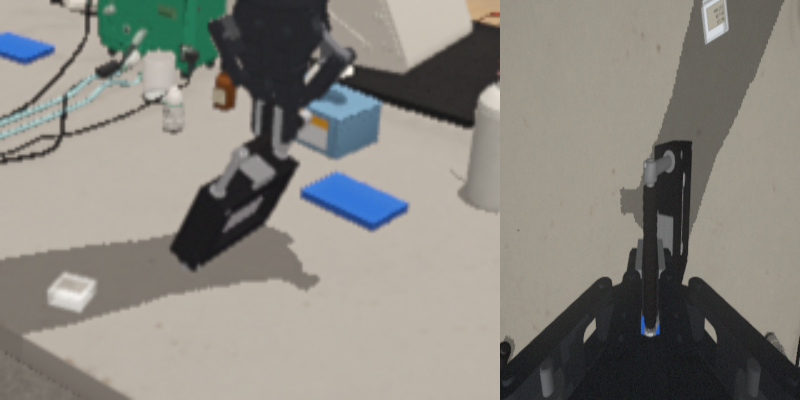

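It leans the right way, handle towards -y, with the hinge edge on the table. Now I lay it down along the arc.

Request:
drive_tool(
  rows=[
    {"dx": 0, "dy": -0.24, "dz": 0.11, "wx": 0, "wy": 0, "wz": 0, "hand": 0},
    {"dx": 0, "dy": -0.47, "dz": 0.23, "wx": 0, "wy": 0, "wz": 0, "hand": 0},
    {"dx": 0, "dy": -0.66, "dz": 0.35, "wx": 0, "wy": 0, "wz": 0, "hand": 0},
    {"dx": 0, "dy": -0.84, "dz": 0.48, "wx": 0, "wy": 0, "wz": 0, "hand": 0},
    {"dx": 0, "dy": -1.0, "dz": 0.64, "wx": 0, "wy": 0, "wz": 0, "hand": 0},
    {"dx": 0, "dy": -1.15, "dz": 0.8, "wx": 0, "wy": 0, "wz": 0, "hand": 0},
    {"dx": 0, "dy": -1.29, "dz": 0.98, "wx": 0, "wy": 0, "wz": 0, "hand": 0},
    {"dx": 0, "dy": -1.41, "dz": 1.17, "wx": 0, "wy": 0, "wz": 0, "hand": 0},
    {"dx": 0, "dy": -1.51, "dz": 1.38, "wx": 0, "wy": 0, "wz": 0, "hand": 0},
    {"dx": 0, "dy": -1.6, "dz": 1.58, "wx": 0, "wy": 0, "wz": 0, "hand": 0},
    {"dx": 0, "dy": -1.65, "dz": 1.75, "wx": 0, "wy": 0, "wz": 0, "hand": 0},
    {"dx": 0, "dy": -1.7, "dz": 1.92, "wx": 0, "wy": 0, "wz": 0, "hand": 0},
    {"dx": 0, "dy": -1.72, "dz": 2.05, "wx": 0, "wy": 0, "wz": 0, "hand": 0},
    {"dx": 0, "dy": -1.72, "dz": 2.14, "wx": 0, "wy": 0, "wz": 0, "hand": 0},
    {"dx": 0, "dy": -1.72, "dz": 2.14, "wx": 0, "wy": 0, "wz": 0, "hand": 0},
  ],
)

```text
clock: 13.8
eef_pos: [0.4875, -0.3435, 0.0193]
tool_rot: [0.002, 1.0, 0.0, -0.0]
ft_force: [-0.9, -0.8, -1.1]
grip_width: 0.0093
grasp_force: 58.9
```

```bash
python3 - <<'E'
from h import *
a=bot.camera('scene');w=bot.camera('wrist');o=bot.get_obs();print(o['clock'],o['eef_pos'],o['ft_force'].round(1),o['ft_torque'].round(2),o['grip_width'])
save('c8.png',np.hstack([cv2.resize(a[160:320,200:400],(450,360)),cv2.resize(w,(350,360))]))
E
```

```text
13.9 [ 0.48760176 -0.34341365  0.01977756] [ 0.2 -0.7 -2.8] [-0.17  0.04 -0.08] 0.009621103812008059
```

View pics/c8.png

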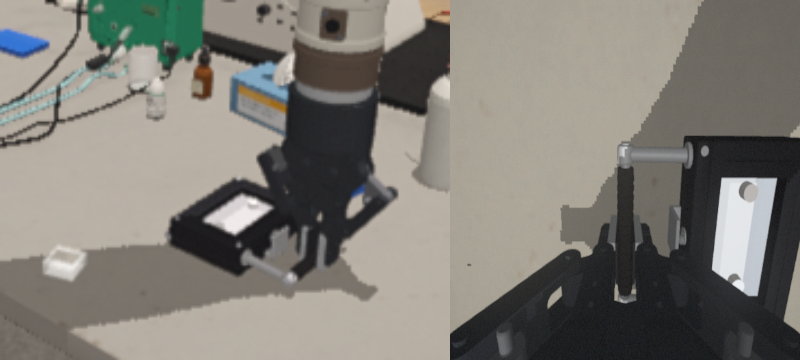

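It lies upside down and shut, with the ports visible. I lower it the last millimetre or two, release and retreat.

Request:
drive_tool(
  rows=[
    {"dx": 0, "dy": 0, "dz": 0.03, "wx": 0, "wy": 0, "wz": 0, "hand": 0},
    {"dx": 0, "dy": 0, "dz": 0.04, "wx": 0, "wy": 0, "wz": 0, "hand": 0},
    {"dx": 0, "dy": 0, "dz": 0.04, "wx": 0, "wy": 0, "wz": 0, "hand": 0},
    {"dx": 0, "dy": 0, "dz": 0.04, "wx": 0, "wy": 0, "wz": 0, "hand": 16},
    {"dx": 0, "dy": 0, "dz": 0.04, "wx": 0, "wy": 0, "wz": 0, "hand": 32},
    {"dx": 0, "dy": 0, "dz": 0.04, "wx": 0, "wy": 0, "wz": 0, "hand": 32},
    {"dx": 0, "dy": 0, "dz": 0.04, "wx": 0, "wy": 0, "wz": 0, "hand": 32},
    {"dx": 0, "dy": 0, "dz": -0.2, "wx": 0, "wy": 0, "wz": 0, "hand": 32},
    {"dx": 0, "dy": 0, "dz": -0.6, "wx": 0, "wy": 0, "wz": 0, "hand": 32},
    {"dx": 0, "dy": 0, "dz": -1.4, "wx": 0, "wy": 0, "wz": 0, "hand": 32},
    {"dx": 0, "dy": 0, "dz": -2.4, "wx": 0, "wy": 0, "wz": 0, "hand": 32},
    {"dx": 0, "dy": 0, "dz": -3, "wx": 0, "wy": 0, "wz": 0, "hand": 32},
    {"dx": 0, "dy": 0, "dz": -3, "wx": 0, "wy": 0, "wz": 0, "hand": 32},
    {"dx": 0, "dy": 0, "dz": -3, "wx": 0, "wy": 0, "wz": 0, "hand": 32},
  ],
)

```text
clock: 15.3
eef_pos: [0.4884, -0.3443, 0.1716]
tool_rot: [0.003, 1.0, -0.001, 0.001]
ft_force: [-0.7, -0.4, -0.2]
grip_width: 0.032
grasp_force: 0.0
```

```bash
python3 - <<'E'
from h import *
a=bot.camera('scene');w=bot.camera('wrist');o=bot.get_obs();print(o['clock'],o['eef_pos'],o['ft_force'].round(1),o['grip_width'])
save('c9.png',np.hstack([cv2.resize(a[160:320,200:400],(450,360)),cv2.resize(w,(350,360))]))
E
```

```text
15.4 [ 0.48712841 -0.34342723  0.16890392] [-0.  -0.1 -0.5] 0.032291166227238606
```

View pics/c9.png

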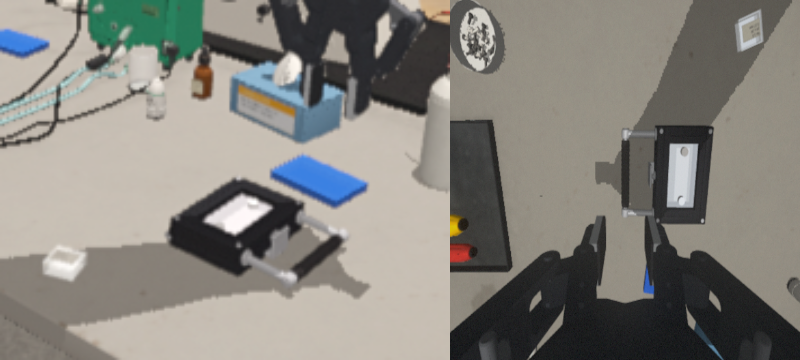

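The carrier lies flat and shut, upside down, with the cell ports visible through its window. The gripper is clear and the bystanders in view look undisturbed.

```bash
python3 -c "
from workcell import bot
print(bot.job_done())"
```

```text
the job is handed in; nothing more can be done
None
```

I shut the lid on its catch, turned the carrier over by its handle and left it lying flat upside down with the cell inside. The job was handed in at about 15 s of the 58 s allowed; no verdict came back.

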